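Bring the oxygen set to the front and set its cylinder valve two turns open

ROBOT

A 6-joint arm with a two-finger parallel gripper is mounted at the origin on the work surface. World frame = base frame: x ahead of the robot, y to its left, z up, the work surface at z = 0. Lengths are in m, angles in rad, forces in N, time in s.
With the tool pointing down it reaches from about 0.35 to 0.775 m from the base axis. Payload 7.3 kg.
Tool frame: the origin (TCP) lies at the very end of the fingers, on their centre line; the grasp point (between the pads) lies 19 mm behind it; z points along the fingers, y is the line along which they close (so a half turn about z gives the same grasp; the last joint's range is limited). The gripper opens to 92 mm and grips with 3 to 60 N. Pads are 19 mm wide; open, the fingers measure 130 mm over their backs; the gripper's body (75 mm by 190 mm) begins 47 mm behind the grasp point.
Start: joints at [0.954, 0.342, 1.524, -0, 1.275, -0.146], TCP at [0.238, 0.468, 0.227] pointing down, gripper open.
Joint ranges: [-2.53, 2.53], [-0.77, 2.02], [0.04, 2.7], [-1, 4.14], [0.28, 2.66], [-3.11, 3.11]. Speed limits (rad/s): [2.57, 2.57, 3.14, 3.14, 3.14, 3.14].

INTERFACE

Orientations are given as [roll, pitch, yaw] about the fixed x, y, z axes, in that order (R = Rz(yaw) Ry(pitch) Rx(roll)).
In Python, from cell import robot gives the robot as it stands. The module is installed in compiled form; this text tells all that it offers.
- The arm moves only by the tool arm_command, never from a script. Its argument "moves" is a list of rows, each a list of 3 entries, a list of its own where there are three numbers: the shift along the tool's x, y, z in m, then the turn, a rotation vector about the tool's x, y, z in rad, then the finger opening in m, from 0 to 0.0918. In form: [[[dx, dy, dz], [ax, ay, az], claw], ...]. A call has exactly 5 rows; each row is the pose to reach, as a shift and turn from the pose commanded when the call began, along the tool's axes at that moment; what a row does not reach only later rows make up. A row lasts 1/10 s, in which the tool goes at most 50 mm and 8.59 degrees, less where a joint would pass 70% of its speed; a pose out of reach is approached as far as the arm can. A call with a gripper value outside its range is refused whole. The fingers move at their own pace and stop on an object; "squeeze" is the grip in N (left out, the last holds). Time passes only in rows, so rows that repeat a pose let the fingers close, or fill a call up. It gives the time, the measured TCP pose, the force, the opening and the grip force at its end, in the units of the state.
- robot.observe(): the state, without advancing time (a new reading comes with each control period).
- robot.read_camera(name): name is "scene" or "side" or "wrist"; returns the picture (480x640x3 uint8, red, green, blue); there is no depth.
- robot.camera_model(name): a dict with "fx", "fy", "cx", "cy" (pixels), "k1" (the pictures are not rectified: a ray, as slopes to the right and down, at radius r is drawn at 1 + k1 r^2 times it, then the intrinsics apply), "R" (3x3) and "t" (3): a world point X has camera coordinates R X + t. Camera axes: x right, y down, z forward; pixel columns grow to the right and rows downward; lengths in m; the calibration is good to about 2 mm. A picture is of the moment at which its call begins: read the wrist's pose just before it. camera_model takes no time and is no camera call; for the wrist camera it gives the pose at the moment of the call.
- robot.hand_in(): hands the job in; it is judged then, once.
The state is a dict: "time": time; "qpos": joint angles; "qvel": joint speeds; "joint_efforts": joint torques, N m; "tool_pos": TCP position; "tool_rot": TCP orientation; "contact_force": force on the tool from outside, world axes, zero at the start; "torque": the same for the moment, N m; "opening": finger opening in m; "grip_force": force on a finger pad.
Only numpy, scipy, OpenCV 4.12 (cv2) and the standard library are available. Lean on these libraries where they do the work, as an engineer would, in place of code of your own. Each camera call takes 0.05 s, during which the arm holds its last target. There are 200 camera calls.

TASK

Turn the swivel stand clockwise (seen from above; it has an upright grip on its rim) until it clicks home in its detent, with the oxygen cylinder's pressure gauge facing the front. Then shut the cylinder valve by turning its handwheel clockwise to the stop, and from the stop open it anticlockwise by exactly two full turns. Keep the handwheel gripped: the job finishes while you are still holding it, the stand still in its detent and the other things on the counter left where they were.

Things in the scene. Friction and masses are not known exactly. Their poses are not given: they have to be found in the camera images.
- swivel_base: fixed round black base of the swivel stand (250 mm across) on the counter; place and yaw vary. Origin on the counter at the swivel axis, z up; its -x axis is the stand's front. It carries the white round platform, 320 mm across, top face 46 mm above the counter, rim bead to 49 mm; loose things stand on the counter as near as 20 mm to its rim.
- swivel_axis (a point): point on the swivel axis at the platform's top face (46 mm up). In the platform's frame (= the base's frame when joint swivel is 0) it carries: the oxygen cylinder (94 mm across its foot) at x = -75 mm, its regulator and gauge reaching to x = -147 mm, y = -30 mm, a clear suction jar (95 mm across, 217 mm high) at x = +85 mm, the upright grip at y = +135 mm.
- swivel (a joint): platform angle on its base, rad: 0 = home in the detent, positive = anticlockwise seen from above. Starts 1.0 to 2.2 away; turn it clockwise down to 0. Friction 0.3 N m. A spring plunger holds it at 0: about 0.12 rad before home a rise is felt (about 2 N m, 13 N at the grip), then it drops in and centres itself; a rigid stop lies 0.03 rad past 0.
- swivel_grip (a point): middle of the upright black round grip on the platform's rim (26 mm across, 66 mm tall, standing from 60 to 126 mm above the counter, 135 mm from the swivel axis); the point is 93 mm above the counter. The grip is fixed to the platform.
- o2_wheel (a joint): angle of the cylinder valve's handwheel on its stem, rad: 0 = shut, at the rigid stop; grows anticlockwise seen from above (opening); two turns open = 12.57. It starts 0.5 to 1.6 open and could be opened to 22. Friction about 0.2 N m; it stays where it is left.
- wheel_centre (a point): centre of the black fluted handwheel on top of the oxygen cylinder (60 mm across, 20 mm high, axis vertical), half-way up it, 290 mm above the counter. It rides round with the platform and turns with the wheel. Nothing around it is higher; the regulator beside it stays below 256 mm. A white dash on its top points to the gauge when the valve is shut.
- tape_roll: bystander, to be left alone: roll of white tape, 64 mm across, 25 mm high, lying on the counter; origin at its underside's centre
- glucose_meter: bystander, to be left alone: white hand-held meter, 95 x 55 x 18 mm; origin at its underside's centre
- pen_torch: bystander, to be left alone: metal pen torch, 128 mm long, 17 mm thick, lying; origin at its underside's centre
- saline: bystander, to be left alone: clear bottle, 66 mm across, 165 mm tall; origin at its underside's centre
- gauze_jar: bystander, to be left alone: white jar with steel lid, 90 mm across, 120 mm tall; origin at its underside's centre
- reflex_hammer: bystander, to be left alone: reflex hammer, steel handle with a rubber head, 215 mm long, 28 mm high, lying; origin at its underside's centre

How it is judged:
By the outcome, as a careful person would: the job done as asked, in the order asked, and still so for the second after the job is handed in, while the arm keeps its last pose, push and grip.
It also fails if it takes over 72 s, if anything falls off the work surface, if the arm or the gripper's body presses on something with over 40 N, if the wrist force passes 120 N, or if a joint passes its speed limit or range.

## Working session

There is one attempt and no reset: what is moved stays moved. The work goes in short steps, Python scripts to look and compute and a tool call to move; the robot and the scene stay as the last step left them, time stands still between calls to the robot, and variables do not carry over. Pictures are saved under pics/ and viewed, at most 10 in all, crops included, and the job is handed in when it is done.

Besides the shell and the picture viewer there is one more tool, called after "Call:" in YAML: its name, and indented under it one key for each argument. arm_command: Moves the arm, as the interface text tells. Its arguments: {"type":"object","properties":{"moves":{"type":"array"},"squeeze":{"type":"number"}},"required":["moves"]}

```bash
mkdir -p pics; cat > h.py <<'E'
import numpy as np, cv2
from cell import robot
def K(m): return np.array([[m['fx'],0,m['cx']],[0,m['fy'],m['cy']],[0,0,1.]])
def proj(m,P):
    P=np.atleast_2d(P)@np.array(m['R']).T+np.array(m['t']); s=P[:,:2]/P[:,2:]
    s=s*(1+m['k1']*(s**2).sum(1,keepdims=True)); return s*[m['fx'],m['fy']]+[m['cx'],m['cy']]
def ray(m,uv):
    p=cv2.undistortPoints(np.array([[uv]],float),K(m),np.array([m['k1'],0,0,0.]))[0,0]
    R=np.array(m['R']); d=R.T@np.array([p[0],p[1],1]); return -R.T@np.array(m['t']),d/np.linalg.norm(d)
def plane(m,uv,z):
    o,d=ray(m,uv); return o+d*(z-o[2])/d[2]
E
python3 - <<'E'
from h import *
print(robot.observe())
for n in ("scene","side","wrist"):
    m=robot.camera_model(n); im=robot.read_camera(n); np.save(n,im); cv2.imwrite(f"pics/{n}0.png",im[:,:,::-1]); R=np.array(m['R']); print(n,-R.T@np.array(m['t']),R[2],m['fx'],m['k1'])
E
```

```text
{'time': 0.0, 'qpos': array([ 9.53958578e-01,  3.42692357e-01,  1.52501731e+00,  6.54539395e-06,
        1.27539073e+00, -1.46005278e-01]), 'qvel': array([-0.00059869,  0.00132033, -0.00163454,  0.00097511, -0.00139694,
       -0.00128428]), 'joint_efforts': array([-1.45336493e-03, -4.31239522e+01, -2.44216633e+01,  7.17455777e-02,
        5.59667917e-02, -8.70640656e-05]), 'tool_pos': array([0.23789891, 0.46755108, 0.22606062]), 'tool_rot': array([-3.14010186e+00, -2.25549360e-04,  2.67075810e+00]), 'contact_force': array([ 0.39156239, -0.27990704, -0.47099055]), 'torque': array([ 0.01909895, -0.01151375, -0.03749377]), 'grip_force': 0.0, 'opening': 0.09170167161174464}
scene [0.54694774 0.47809271 1.07370203] [ 6.03878035e-04 -4.36596268e-01 -8.99657342e-01] 442.92569270986417 -0.0814123680082854
side [ 0.13140336 -0.98346519  0.99610544] [ 0.30997259  0.74509487 -0.59055113] 617.7719316888621 -0.21683208874109894
wrist [0.16313995 0.50680412 0.38390468] [ 0.27501263 -0.14051004 -0.95111775] 431.15192901933796 -0.057883349448118
```

View pics/scene0.png

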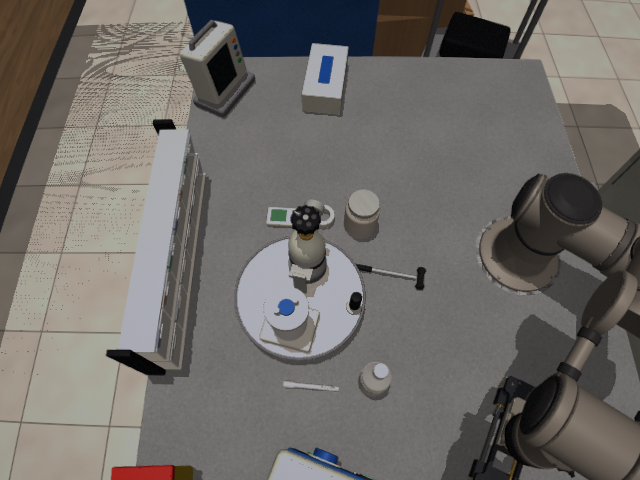

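View pics/side0.png

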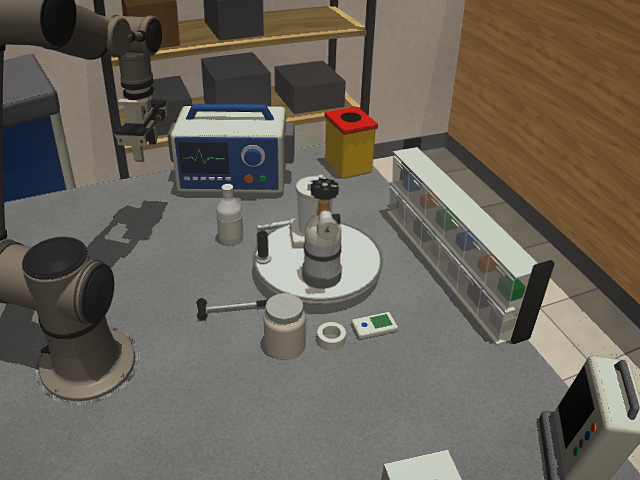

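The scene view shows the platform at about (300,297) with the cylinder wheel at (306,218), the jar at (287,308) and the grip at (355,300). The saline is at (376,378), the gauze jar at (362,210) and the hammer at (395,273). In the side view the wheel is at (323,188) and the grip at (263,245).

```bash
python3 - <<'E'
from h import *
ims={n:np.load(n+'.npy') for n in('scene','side')}; M={n:robot.camera_model(n) for n in ims}
def blob(n,box,th=45,white=False):
    x0,y0,x1,y1=box; g=ims[n].max(2)[y0:y1,x0:x1]
    c,l,s,ce=cv2.connectedComponentsWithStats((g<th).astype(np.uint8))
    i=1+np.argmax(s[1:,4]); b=s[i]; print(n,'area',b[4],'bbox',b[0]+x0,b[1]+y0,b[2],b[3],'c',ce[i]+[x0,y0]); return ce[i]+[x0,y0]
def tri(a,b):
    o1,d1=ray(M['scene'],a);o2,d2=ray(M['side'],b)
    s=np.linalg.lstsq(np.c_[d1,-d2],o2-o1,rcond=None)[0]; p,q=o1+s[0]*d1,o2+s[1]*d2
    return (p+q)/2,np.linalg.norm(p-q)
w=tri(blob('scene',(285,195,328,240)),blob('side',(305,170,345,205))); print('wheel',w)
g=tri(blob('scene',(342,285,370,318)),blob('side',(252,225,275,262))); print('grip',g)
# platform: white bright, in scene
im=ims['scene']; g8=cv2.cvtColor(im,cv2.COLOR_RGB2GRAY)
mask=(g8>150).astype(np.uint8); mask[:225]=0; mask[370:]=0; mask[:,:225]=0; mask[:,375:]=0
c=max(cv2.findContours(mask,0,1)[0],key=cv2.contourArea)[:,0]
P=np.array([plane(M['scene'],p,0.047)[:2] for p in c.astype(float)])
for _ in range(8):
    A=np.c_[2*P,np.ones(len(P))]; s=np.linalg.lstsq(A,(P**2).sum(1),rcond=None)[0]; r=np.sqrt(s[2]+s[:2]@s[:2]); e=np.linalg.norm(P-s[:2],axis=1)-r; P=P[e>-max(.004,0.7*e.std())] if _<7 else P
print('platform',s[:2],r,len(P),e.std())
C=s[:2]
for nm,p in(('wheel',w[0]),('grip',g[0])): d=p[:2]-C; print(nm,np.linalg.norm(d),np.arctan2(d[1],d[0]))
for nm,uv,z in(('saline cap',(380,371),.163),('gauze lid',(363,202),.12),('torch',(312,386),.01),('hammer hd',(420,278),.014),('tape',(318,215),.012)): print(nm,plane(M['scene'],uv,z))
V=cv2.resize(im[190:400,220:440],None,fx=2.8,fy=2.8,interpolation=2);cv2.imwrite('pics/z1.png',V[:,:,::-1])
E
```

```text
scene area 525 bbox 291 205 30 30 c [305.79619048 220.58095238]
side area 328 bbox 311 180 27 20 c [323.9847561  190.46036585]
wheel (array([0.56669002, 0.05178507, 0.28499483]), np.float64(0.0031574794851008826))
scene area 164 bbox 349 293 13 17 c [355.17073171 300.83536585]
side area 227 bbox 257 231 11 26 c [262.16299559 244.04845815]
grip (array([0.45532723, 0.15892945, 0.09213461]), np.float64(0.0025259380875709207))
platform [0.58476699 0.12548244] 0.15151470221412344 293 0.0008920190227632113
wheel 0.07588201196816384 -1.8113338345791585
grip 0.13369126147838772 2.888725479748259
saline cap [0.41652171 0.3304435  0.163     ]
gauze lid [ 0.42637408 -0.08905371  0.12      ]
torch [0.55451451 0.33899124 0.01      ]
hammer hd [0.27765524 0.07386873 0.014     ]
tape [ 0.53819448 -0.11223575  0.012     ]
```

View pics/z1.png

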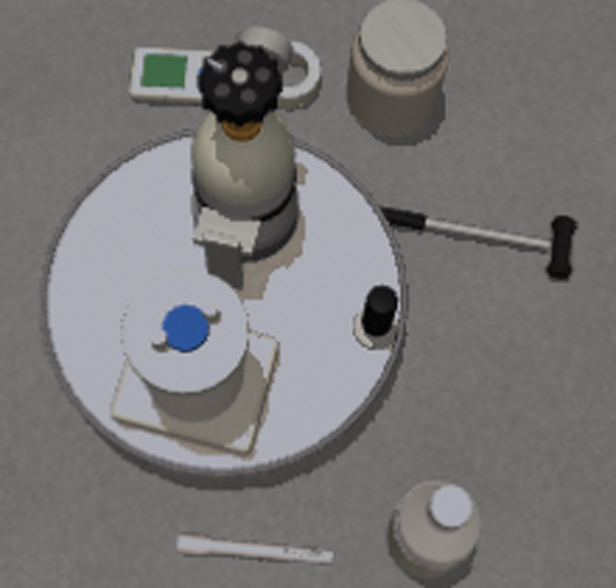

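The two views agree. The wheel is at (0.567,0.052) and the grip at (0.455,0.159). The swivel axis is at (0.585,0.1255), with radii 76 and 134 mm as they should be. The platform yaw is about 1.32. The dash at (215,62) in the crop means about 0.9 open. Next I move above the grip.

Call:
arm_command:
  moves:
    - [[-0.033,-0.0176,0],[0,0,0],0.0918]
    - [[-0.067,-0.035,0],[0,0,0],0.0918]
    - [[-0.1,-0.053,0],[0,0,0],0.0918]
    - [[-0.133,-0.07,0],[0,0,0],0.0918]
    - [[-0.167,-0.088,0],[0,0,0],0.0918]

```text
time: 0.65
tool_pos: [0.3475, 0.3125, 0.2266]
tool_rot: [-3.141, -0.0, 2.671]
contact_force: [0.7, 0.2, 0.1]
opening: 0.0917
grip_force: 0.0
```

Call:
arm_command:
  moves:
    - [[-0.033,-0.0176,0],[0,0,-0.044],0.0918]
    - [[-0.067,-0.035,0],[0,0,-0.088],0.0918]
    - [[-0.1,-0.053,0],[0,0,-0.13],0.0918]
    - [[-0.133,-0.07,0],[0,0,-0.175],0.0918]
    - [[-0.167,-0.088,0],[0,0,-0.219],0.0918]

```text
time: 1.15
tool_pos: [0.4565, 0.1582, 0.2266]
tool_rot: [3.142, -0.0, 2.892]
contact_force: [0.1, 0.6, 0.3]
opening: 0.0918
grip_force: 0.0
```

Call:
arm_command:
  moves:
    - [[0,0,0],[0,0,0],0.0918]
    - [[0,0,0.02],[0,0,0],0.0918]
    - [[0,0,0.04],[0,0,0],0.0918]
    - [[0,0,0.06],[0,0,0],0.0918]
    - [[0,0,0.06],[0,0,0],0.0918]

```text
time: 1.65
tool_pos: [0.4538, 0.1598, 0.1644]
tool_rot: [-3.139, -0.005, 2.89]
contact_force: [-0.9, 0.1, -0.0]
opening: 0.0916
grip_force: 0.0
```

```bash
python3 - <<'E'
from h import *
o=robot.observe();print(o['time'],o['tool_pos'],o['tool_rot'],o['qpos'],o['contact_force'])
m=robot.camera_model('wrist'); im=robot.read_camera('wrist'); print(proj(m,[[0.4553,0.1589,0.126],[0.585,.1255,.046]])); cv2.imwrite('pics/w1.png',im[:,:,::-1])
E
```

```text
1.65 [0.45382743 0.15975289 0.16442382] [-3.13946657 -0.005281    2.88970821] [ 1.78813872e-01  3.29090336e-01  1.73093291e+00  3.08257380e-04
  1.08725578e+00 -1.14024771e+00] [-0.94174642  0.07212683 -0.04475547]
[[315.8527618  277.24742406]
 [316.95322593 395.56159825]]
```

View pics/w1.png

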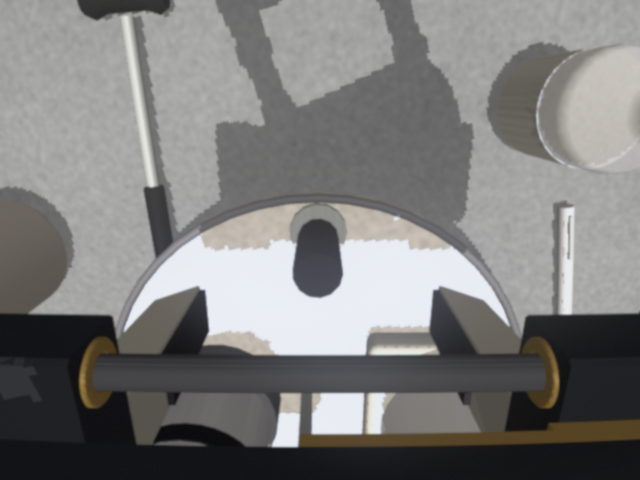

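The grip's top is at (317,275), where the projection (316,277) put it. I descend and grip.

Call:
arm_command:
  moves:
    - [[0,0,0.02],[0,0,0],0.0918]
    - [[0,0,0.04],[0,0,0],0.0918]
    - [[0,0,0.06],[0,0,0],0.0918]
    - [[0,0,0.08],[0,0,0],0.0918]
    - [[0,0,0.082],[0,0,0],0.0918]

```text
time: 2.2
tool_pos: [0.4551, 0.1598, 0.084]
tool_rot: [-3.141, -0.002, 2.89]
contact_force: [-0.2, -0.5, 0.5]
opening: 0.0915
grip_force: 0.0
```

Call:
arm_command:
  moves:
    - [[0,0,0.0],[0,0,0],0.06]
    - [[0,0,0],[0,0,0],0.02]
    - [[0,0,0],[0,0,0],0.02]
    - [[0,0,0],[0,0,0],0.02]
    - [[0,0,0],[0,0,0],0.02]
  squeeze: 25

```text
time: 2.7
tool_pos: [0.4562, 0.1596, 0.0852]
tool_rot: [3.141, 0.001, 2.89]
contact_force: [0.8, -0.1, -0.5]
opening: 0.0565
grip_force: 0.0
```

Call:
arm_command:
  moves:
    - [[0,0,0.0],[0,0,0],0.02]
    - [[0,0,0],[0,0,0],0.02]
    - [[0,0,0],[0,0,0],0.02]
    - [[0,0,0],[0,0,0],0.02]
    - [[0,0,0],[0,0,0],0.02]

```text
time: 3.2
tool_pos: [0.4558, 0.1594, 0.0847]
tool_rot: [-3.141, -0.0, 2.89]
contact_force: [-0.2, -1.1, 0.3]
opening: 0.026
grip_force: 25.0
```

Call:
arm_command:
  moves:
    - [[-0.001,0.016,0],[0,0,0.12],0.02]
    - [[-0.0038,0.0319,0],[0,0,0.24],0.02]
    - [[-0.0086,0.0472,0],[0,0,0.36],0.02]
    - [[-0.0151,0.0619,0],[0,0,0.48],0.02]
    - [[-0.0234,0.0757,0],[0,0,0.6],0.02]

```text
time: 3.7
tool_pos: [0.4982, 0.2265, 0.0847]
tool_rot: [-3.141, 0.002, 2.285]
contact_force: [4.5, -9.5, 0.2]
opening: 0.0255
grip_force: 25.0
```

Call:
arm_command:
  moves:
    - [[-0.0002,0.008,0],[0,0,0.06],0.02]
    - [[-0.001,0.016,0],[0,0,0.12],0.02]
    - [[-0.0022,0.024,0],[0,0,0.18],0.02]
    - [[-0.0038,0.0319,0],[0,0,0.24],0.02]
    - [[-0.006,0.0396,0],[0,0,0.3],0.02]

```text
time: 4.2
tool_pos: [0.5318, 0.2475, 0.0847]
tool_rot: [-3.141, 0.002, 1.988]
contact_force: [1.2, -6.9, 0.7]
opening: 0.0253
grip_force: 25.0
```

Call:
arm_command:
  moves:
    - [[-0.001,0.004,0],[0,0,0.03],0.02]
    - [[-0.0015,0.008,0],[0,0,0.06],0.02]
    - [[-0.002,0.012,0],[0,0,0.09],0.02]
    - [[-0.003,0.016,0],[0,0,0.12],0.02]
    - [[-0.0035,0.02,0],[0,0,0.15],0.02]

```text
time: 4.7
tool_pos: [0.5508, 0.2541, 0.0847]
tool_rot: [-3.141, -0.001, 1.838]
contact_force: [-1.3, 1.1, 1.0]
opening: 0.0254
grip_force: 25.0
```

Call:
arm_command:
  moves:
    - [[-0.0001,0.004,0],[0,0,0.03],0.02]
    - [[-0.0002,0.008,0],[0,0,0.06],0.02]
    - [[-0.0005,0.012,0],[0,0,0.09],0.02]
    - [[-0.001,0.016,0],[0,0,0.12],0.02]
    - [[-0.0015,0.02,0],[0,0,0.15],0.02]

```text
time: 5.2
tool_pos: [0.5645, 0.2564, 0.0845]
tool_rot: [-3.127, 0.002, 1.688]
contact_force: [-18.4, -2.6, 10.5]
opening: 0.0257
grip_force: 25.0
```

A rise is felt (18 N tangential), so I continue gently over the plunger.

Call:
arm_command:
  moves:
    - [[0,0.002,0],[0,0,0.015],0.02]
    - [[-0.0001,0.004,0],[0,0,0.03],0.02]
    - [[-0.0001,0.006,0],[0,0,0.045],0.02]
    - [[-0.0002,0.008,0],[0,0,0.06],0.02]
    - [[-0.0002,0.008,0],[0,0,0.06],0.02]

```text
time: 5.7
tool_pos: [0.5763, 0.2581, 0.0846]
tool_rot: [-3.136, 0.001, 1.628]
contact_force: [-11.5, 0.3, 6.2]
opening: 0.026
grip_force: 25.0
```

Call:
arm_command:
  moves:
    - [[0,0.002,0],[0,0,0.015],0.02]
    - [[-0.0001,0.004,0],[0,0,0.03],0.02]
    - [[-0.0001,0.004,0],[0,0,0.03],0.02]
    - [[-0.0001,0.004,0],[0,0,0.03],0.02]
    - [[-0.0001,0.004,0],[0,0,0.03],0.02]

```text
time: 6.2
tool_pos: [0.5772, 0.2579, 0.0845]
tool_rot: [-3.13, 0.002, 1.6]
contact_force: [-23.7, -1.4, 13.7]
opening: 0.0256
grip_force: 25.0
```

About 24 N with no travel, so this is the stop just past home. I back off slightly and release so it centres itself.

Call:
arm_command:
  moves:
    - [[0,-0.003,0],[0,0,-0.02],0.02]
    - [[0,-0.006,0],[0,0,-0.04],0.02]
    - [[0,-0.007,0],[0,0,-0.04],0.02]
    - [[0,-0.007,0],[0,0,-0.04],0.02]
    - [[0,-0.007,0],[0,0,-0.04],0.02]

```text
time: 6.7
tool_pos: [0.5752, 0.258, 0.0846]
tool_rot: [-3.14, 0.0, 1.639]
contact_force: [-5.4, 1.3, 2.7]
opening: 0.0254
grip_force: 25.0
```

Call:
arm_command:
  moves:
    - [[0,0,0],[0,0,0],0.05]
    - [[0,0,0],[0,0,0],0.0918]
    - [[0,0,0],[0,0,0],0.0918]
    - [[0,0,0],[0,0,0],0.0918]
    - [[0,0,0],[0,0,0],0.0918]

```text
time: 7.2
tool_pos: [0.5759, 0.258, 0.0848]
tool_rot: [3.141, -0.0, 1.64]
contact_force: [-1.3, -0.7, 0.3]
opening: 0.0609
grip_force: 0.0
```

Call:
arm_command:
  moves:
    - [[0,0,0],[0,0,0],0.0918]
    - [[0,0,0],[0,0,0],0.0918]
    - [[0,0,-0.02],[0,0,0],0.0918]
    - [[0,0,-0.06],[0,0,0],0.0918]
    - [[0,0,-0.1],[0,0,0],0.0918]

```text
time: 7.7
tool_pos: [0.5751, 0.258, 0.1852]
tool_rot: [-3.14, 0.0, 1.64]
contact_force: [1.0, 0.0, -0.4]
opening: 0.0914
grip_force: 0.0
```

Call:
arm_command:
  moves:
    - [[0,0,-0.04],[0,0,0],0.0918]
    - [[0,0,-0.08],[0,0,0],0.0918]
    - [[0,0,-0.12],[0,0,0],0.0918]
    - [[0,0,-0.16],[0,0,0],0.0918]
    - [[0,0,-0.18],[0,0,0],0.0918]

```text
time: 8.2
tool_pos: [0.576, 0.2582, 0.3692]
tool_rot: [3.136, -0.001, 1.64]
contact_force: [1.0, -0.2, -0.4]
opening: 0.0917
grip_force: 0.0
```

```bash
python3 - <<'E'
from h import *
o=robot.observe();print(o['time'],o['tool_pos'],o['tool_rot'],o['qpos'])
ims={n:robot.read_camera(n) for n in('scene','side')}
V=np.hstack([cv2.resize(ims['scene'][180:400,230:450],(400,400)),cv2.resize(ims['side'][150:330,220:400],(400,400))])
cv2.imwrite('pics/z2.png',V[:,:,::-1]); np.save('scene',ims['scene']);np.save('side',ims['side'])
E
```

```text
8.2 [0.57597927 0.25824934 0.36920332] [ 3.13553954e+00 -1.46314875e-03  1.63985506e+00] [3.00142767e-01 5.00024015e-01 8.96165024e-01 3.84185928e-05
 1.73917629e+00 2.31095013e-01]
```

View pics/z2.png

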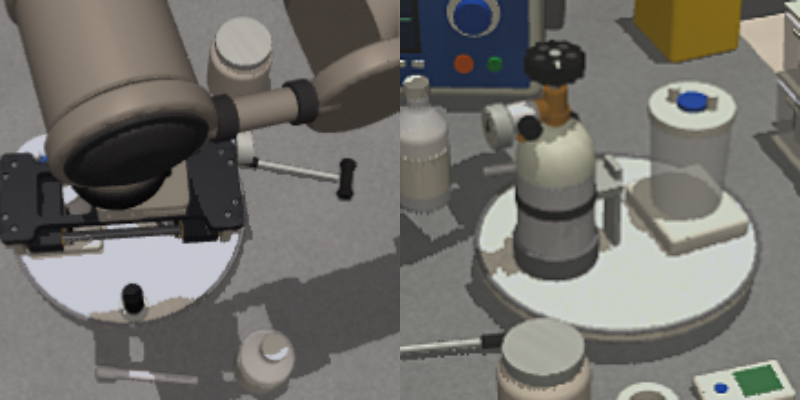

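The crops show the grip at (133,298) in the left one and the wheel at (555,62) in the right one, with the gauge facing the robot. The bystanders look unmoved. Now I measure the platform angle and the wheel.

```bash
python3 - <<'E'
from h import *
C=np.array([0.585,0.1255])
M={n:robot.camera_model(n) for n in('scene','side')}
def blob(n,box,th=50):
    x0,y0,x1,y1=box; g=np.load(n+'.npy').max(2)[y0:y1,x0:x1]
    c,l,s,ce=cv2.connectedComponentsWithStats((g<th).astype(np.uint8)); i=1+np.argmax(s[1:,4]); print(s[i]); return ce[i]+[x0,y0]
g=plane(M['scene'],blob('scene',(294,332,314,355),45),.0955); w=plane(M['side'],blob('side',(272,164,308,188)),.2905)
for p,a in((g,np.pi/2),(w,-np.pi)): d=p[:2]-C; th=np.arctan2(d[1],d[0]); print(p,np.linalg.norm(d),th,'phi',(th-a+np.pi)%(2*np.pi)-np.pi)
E
```

```text
[  4   4  11  17 143]
[  4   4  27  20 373]
[0.57412104 0.26013669 0.0955    ] 0.13507549921503934 1.6514234654805733 phi 0.08062713868567695
[0.51042127 0.11435631 0.2905    ] 0.07540669305740087 -2.9932682325259767 phi 0.14832442106381638
```

Both estimates put the platform at phi of about 0.09, which is 1.24 turned and consistent with the felt detent. That puts the wheel near (0.510,0.118). I move above it and pre-turn the wrist for stroke range.

Call:
arm_command:
  moves:
    - [[-0.027,-0.015,0],[0,0,0],0.0918]
    - [[-0.054,-0.03,0],[0,0,0],0.0918]
    - [[-0.081,-0.045,0],[0,0,0],0.0918]
    - [[-0.108,-0.06,0],[0,0,0],0.0918]
    - [[-0.135,-0.075,0],[0,0,0],0.0918]

```text
time: 8.8
tool_pos: [0.5089, 0.1172, 0.363]
tool_rot: [-3.139, 0.0, 1.64]
contact_force: [0.9, -0.4, -0.2]
opening: 0.0914
grip_force: 0.0
```

Call:
arm_command:
  moves:
    - [[0,0,0],[0,0,0.15],0.0918]
    - [[0,0,0],[0,0,0.3],0.0918]
    - [[0,0,0],[0,0,0.45],0.0918]
    - [[0,0,0],[0,0,0.6],0.0918]
    - [[0,0,0],[0,0,0.75],0.0918]

```text
time: 9.3
tool_pos: [0.5096, 0.1181, 0.3631]
tool_rot: [-3.14, 0.002, 0.884]
contact_force: [-0.6, 0.4, -0.3]
opening: 0.0915
grip_force: 0.0
```

Call:
arm_command:
  moves:
    - [[0,0,0],[0,0,0.15],0.0918]
    - [[0,0,0],[0,0,0.3],0.0918]
    - [[0,0,0],[0,0,0.45],0.0918]
    - [[0,0,0],[0,0,0.6],0.0918]
    - [[0,0,0],[0,0,0.75],0.0918]

```text
time: 9.8
tool_pos: [0.5096, 0.1182, 0.363]
tool_rot: [-3.141, 0.003, 0.134]
contact_force: [0.1, 0.8, -0.2]
opening: 0.0919
grip_force: 0.0
```

```bash
python3 - <<'E'
from h import *
o=robot.observe();print(o['time'],o['tool_pos'],o['tool_rot'],o['qpos'])
m=robot.camera_model('wrist'); im=robot.read_camera('wrist'); print(proj(m,[[0.5103,0.118,0.30]])); cv2.imwrite('pics/w2.png',im[:,:,::-1]);np.save('wrist',im)
E
```

```text
9.8 [0.50955661 0.11818921 0.36302813] [-3.14140596e+00  2.60585093e-03  1.33609546e-01] [8.13029575e-02 2.74009909e-01 1.25108032e+00 5.02583526e-05
 1.61911447e+00 1.51849234e+00]
[[321.0026625  254.97028653]]
```

View pics/w2.png

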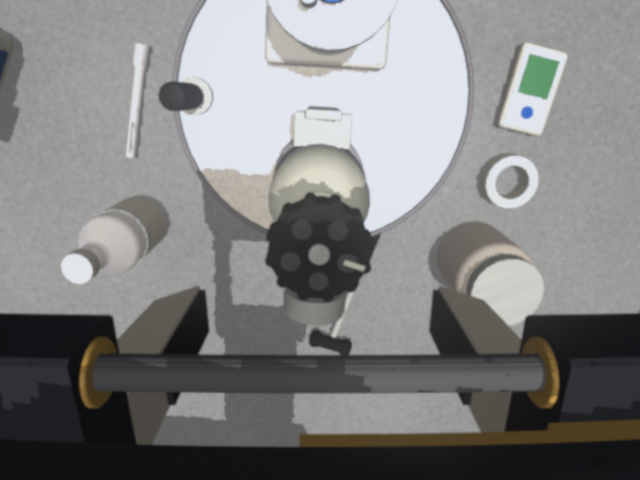

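The wheel hub is at (319,253), against (321,255) predicted, with the dash at about (355,266).

```bash
python3 - <<'E'
from h import *
m=robot.camera_model('wrist')
h=plane(m,(319,253),.30); d=plane(m,(356,266.5),.301); v=d-h; a=np.arctan2(v[1],v[0])
print(h,np.linalg.norm(v),a,'open',(a-(-2.747+.09))%(2*np.pi))
g=plane(m,(176,95.5),.126)[:2]-[.585,.1255]; print(np.linalg.norm(g),np.arctan2(g[1],g[0])-np.pi/2)
c=h[:2]-[.585,.1255]; print(np.linalg.norm(c))
E
```

```text
[0.51130338 0.11917935 0.3       ] 0.021708739433929335 -1.7997245023038664 open 0.8572754976961336
0.1293026563196332 0.05774657909339531
0.07396716989284445
```

Call:
arm_command:
  moves:
    - [[0.0014,-0.001,0.02],[0,0,0],0.0918]
    - [[0.0014,-0.001,0.04],[0,0,0],0.0918]
    - [[0.0014,-0.001,0.06],[0,0,0],0.0918]
    - [[0.0014,-0.001,0.08],[0,0,0],0.0918]
    - [[0.0014,-0.001,0.09],[0,0,0],0.08]

```text
time: 10.35
tool_pos: [0.51, 0.1193, 0.2719]
tool_rot: [-3.141, 0.004, 0.142]
contact_force: [-0.1, -0.5, 0.3]
opening: 0.0871
grip_force: 0.0
```

Call:
arm_command:
  moves:
    - [[0,0,0],[0,0,0],0.05]
    - [[0,0,0],[0,0,0],0.05]
    - [[0,0,0],[0,0,0],0.05]
    - [[0,0,0],[0,0,0],0.05]
    - [[0,0,0],[0,0,0],0.05]
  squeeze: 35

```text
time: 10.85
tool_pos: [0.5119, 0.1186, 0.2756]
tool_rot: [3.14, -0.002, 0.14]
contact_force: [0.9, -4.7, 3.8]
opening: 0.0595
grip_force: 35.0
```

Call:
arm_command:
  moves:
    - [[0,0,0],[0,0,0.1],0.05]
    - [[0,0,0],[0,0,0.2],0.05]
    - [[0,0,0],[0,0,0.3],0.05]
    - [[0,0,0],[0,0,0.4],0.05]
    - [[0,0,0],[0,0,0.5],0.05]

```text
time: 11.35
tool_pos: [0.5118, 0.1183, 0.2757]
tool_rot: [3.14, -0.003, -0.364]
contact_force: [0.0, -7.1, 2.9]
opening: 0.0594
grip_force: 35.0
```

```bash
python3 -c "
from h import *
print(robot.observe())"
```

```text
{'time': 11.35, 'qpos': array([ 0.0824525 ,  0.30792537,  1.4369834 , -0.00220852,  1.39487021,
        2.01801568]), 'qvel': array([ 3.14161531e-04,  2.00171204e-03, -2.52796733e-04, -1.55295996e-03,
        1.79964532e-03,  9.91339774e-01]), 'joint_efforts': array([  3.24881516, -40.93746543, -24.75685716,   2.02928267,
        -0.23044274,  -1.10052008]), 'tool_pos': array([0.51180139, 0.11826163, 0.27565425]), 'tool_rot': array([ 3.14041560e+00, -2.57558463e-03, -3.64380773e-01]), 'contact_force': array([ 0.02901816, -7.09410371,  2.93095505]), 'torque': array([-1.07805452,  0.15346113,  0.20361437]), 'grip_force': 34.99559998512268, 'opening': 0.05943338850398733}
```

Call:
arm_command:
  moves:
    - [[0.0005,0.0015,0],[0,0,0.06],0.05]
    - [[0.0005,0.0015,0],[0,0,0.12],0.05]
    - [[0.0005,0.0015,0],[0,0,0.18],0.05]
    - [[0.0005,0.0015,0],[0,0,0.24],0.05]
    - [[0.0005,0.0015,0],[0,0,0.27],0.05]

```text
time: 11.85
tool_pos: [0.5117, 0.118, 0.2756]
tool_rot: [-3.14, -0.001, -0.632]
contact_force: [0.8, -1.9, 5.1]
opening: 0.0596
grip_force: 35.0
```

```bash
python3 -c "
from h import *
o=robot.observe()
for k in ('time','tool_pos','tool_rot','contact_force','torque','qpos'):print(k,o[k])"
```

```text
time 11.85
tool_pos [0.51167209 0.1179725  0.27563687]
tool_rot [-3.14013132e+00 -1.47347992e-03 -6.31521093e-01]
contact_force [ 0.840226   -1.85157506  5.12804551]
torque [-0.32434851  0.20303271  0.18360899]
qpos [8.04993438e-02 3.07212313e-01 1.43804110e+00 1.45837360e-04
 1.39426898e+00 2.28279023e+00]
```

Call:
arm_command:
  moves:
    - [[0,0,0],[0,0,0.03],0.05]
    - [[0,0,0],[0,0,0.06],0.05]
    - [[0,0,0],[0,0,0.09],0.05]
    - [[0,0,0],[0,0,0.09],0.05]
    - [[0,0,0],[0,0,0.09],0.05]

```text
time: 12.35
tool_pos: [0.5116, 0.1178, 0.2756]
tool_rot: [-3.14, -0.001, -0.721]
contact_force: [0.2, -1.1, 6.2]
opening: 0.0597
grip_force: 35.0
```

```bash
python3 -c "
from h import *
o=robot.observe()
for k in ('time','tool_pos','tool_rot','contact_force','torque','qpos'):print(k,o[k])"
```

```text
time 12.35
tool_pos [0.51161777 0.11782865 0.27561702]
tool_rot [-3.14020711e+00 -1.20786995e-03 -7.20669940e-01]
contact_force [ 0.20415874 -1.12983076  6.21198151]
torque [-0.3430655   0.1996418  -0.17207241]
qpos [8.02601413e-02 3.07206076e-01 1.43810382e+00 9.86719745e-05
 1.39444721e+00 2.37170835e+00]
```

Call:
arm_command:
  moves:
    - [[0,0,0],[0,0,0.02],0.05]
    - [[0,0,0],[0,0,0.04],0.05]
    - [[0,0,0],[0,0,0.06],0.05]
    - [[0,0,0],[0,0,0.06],0.05]
    - [[0,0,0],[0,0,0.06],0.05]

```text
time: 12.85
tool_pos: [0.5116, 0.1178, 0.2756]
tool_rot: [-3.14, -0.001, -0.781]
contact_force: [-0.3, -1.9, 5.1]
opening: 0.0594
grip_force: 35.0
```

```bash
python3 -c "
from h import *
o=robot.observe()
for k in ('time','tool_rot','torque'):print(k,o[k])"
```

```text
time 12.85
tool_rot [-3.14023338e+00 -1.09330323e-03 -7.80581937e-01]
torque [-0.31532907  0.23103764 -0.17803971]
```

Call:
arm_command:
  moves:
    - [[0,0,0],[0,0,0.02],0.05]
    - [[0,0,0],[0,0,0.04],0.05]
    - [[0,0,0],[0,0,0.05],0.05]
    - [[0,0,0],[0,0,0.05],0.05]
    - [[0,0,0],[0,0,0.05],0.05]

```text
time: 13.35
tool_pos: [0.5116, 0.1178, 0.2756]
tool_rot: [-3.14, -0.001, -0.83]
contact_force: [-0.9, -2.1, 6.3]
opening: 0.0591
grip_force: 35.0
```

```bash
python3 -c "
from h import *
o=robot.observe()
for k in ('time','tool_rot','torque'):print(k,o[k])"
```

```text
time 13.35
tool_rot [-3.14027223e+00 -1.09742941e-03 -8.30311066e-01]
torque [-0.33670642  0.30682283  0.06416139]
```

Call:
arm_command:
  moves:
    - [[0,0,0],[0,0,0.02],0.05]
    - [[0,0,0],[0,0,0.04],0.05]
    - [[0,0,0],[0,0,0.06],0.05]
    - [[0,0,0],[0,0,0.08],0.05]
    - [[0,0,0],[0,0,0.1],0.05]

```text
time: 13.85
tool_pos: [0.5115, 0.1177, 0.2756]
tool_rot: [-3.14, -0.001, -0.931]
contact_force: [-0.3, -1.6, 6.2]
opening: 0.0591
grip_force: 35.0
```

```bash
python3 -c "
from h import *
o=robot.observe()
for k in ('time','tool_rot','torque','qpos'):print(k,o[k])
m=robot.camera_model('wrist'); im=robot.read_camera('wrist'); cv2.imwrite('pics/w3.png',im[:,:,::-1])"
```

```text
time 13.85
tool_rot [-3.14045425e+00 -9.92599902e-04 -9.30792739e-01]
torque [-0.38691529  0.31960525  0.18789843]
qpos [ 8.02505733e-02  3.07118753e-01  1.43822716e+00 -2.40361292e-04
  1.39475502e+00  2.58188099e+00]
```

View pics/w3.png

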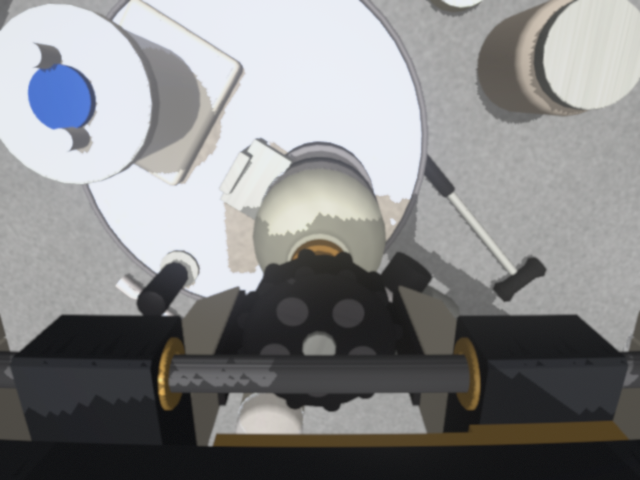

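The wheel is held with its hub at (319,346). The gripper hides the dash. There is no stop torque yet, so I go on.

Call:
arm_command:
  moves:
    - [[0,0,0],[0,0,0.02],0.05]
    - [[0,0,0],[0,0,0.04],0.05]
    - [[0,0,0],[0,0,0.06],0.05]
    - [[0,0,0],[0,0,0.08],0.05]
    - [[0,0,0],[0,0,0.1],0.05]

```text
time: 14.4
tool_pos: [0.5114, 0.1177, 0.2756]
tool_rot: [-3.141, -0.001, -1.031]
contact_force: [-0.6, -3.0, 6.5]
opening: 0.0595
grip_force: 35.0
```

```bash
python3 -c "
from h import *
o=robot.observe()
for k in ('time','tool_rot','torque'):print(k,o[k])"
```

```text
time 14.4
tool_rot [-3.14054274e+00 -8.52649909e-04 -1.03079112e+00]
torque [-0.3856      0.39029434  0.224771  ]
```

Call:
arm_command:
  moves:
    - [[0,0,0],[0,0,0.02],0.05]
    - [[0,0,0],[0,0,0.04],0.05]
    - [[0,0,0],[0,0,0.06],0.05]
    - [[0,0,0],[0,0,0.08],0.05]
    - [[0,0,0],[0,0,0.1],0.05]

```text
time: 14.9
tool_pos: [0.5113, 0.1176, 0.2756]
tool_rot: [-3.141, -0.001, -1.131]
contact_force: [-1.4, -2.9, 5.5]
opening: 0.0594
grip_force: 35.0
```

```bash
python3 -c "
from h import *
o=robot.observe()
for k in ('time','tool_rot','torque'):print(k,o[k])"
```

```text
time 14.9
tool_rot [-3.14061955e+00 -7.76817129e-04 -1.13075807e+00]
torque [-0.47383107  0.38458195  0.18406626]
```

The joint's range is getting short, so I release, lift, unwind and check the dash.

Call:
arm_command:
  moves:
    - [[0,0,0],[0,0,0],0.0918]
    - [[0,0,0],[0,0,0],0.0918]
    - [[0,0,0],[0,0,0],0.0918]
    - [[0,0,0],[0,0,0],0.0918]
    - [[0,0,0],[0,0,0],0.0918]

```text
time: 15.4
tool_pos: [0.5112, 0.118, 0.2745]
tool_rot: [3.141, 0.0, -1.13]
contact_force: [-0.6, 1.0, 0.1]
opening: 0.0915
grip_force: 0.0
```

Call:
arm_command:
  moves:
    - [[0,0,-0.018],[0,0,-0.15],0.0918]
    - [[0,0,-0.036],[0,0,-0.3],0.0918]
    - [[0,0,-0.054],[0,0,-0.45],0.0918]
    - [[0,0,-0.072],[0,0,-0.6],0.0918]
    - [[0,0,-0.09],[0,0,-0.75],0.0918]

```text
time: 15.9
tool_pos: [0.5112, 0.1179, 0.3654]
tool_rot: [-3.141, 0.0, -0.374]
contact_force: [0.2, -0.5, -0.3]
opening: 0.0919
grip_force: 0.0
```

```bash
python3 -c "
from h import *
o=robot.observe()
for k in ('time','tool_pos','tool_rot','qpos'):print(k,o[k])
m=robot.camera_model('wrist'); im=robot.read_camera('wrist'); cv2.imwrite('pics/w4.png',im[:,:,::-1]);np.save('wrist',im)"
```

```text
time 15.9
tool_pos [0.51116415 0.11789154 0.36541636]
tool_rot [-3.14142263e+00  1.00417317e-04 -3.73938028e-01]
qpos [8.03899169e-02 2.75031842e-01 1.24342653e+00 1.97116680e-04
 1.62314989e+00 2.02513459e+00]
```

View pics/w4.png

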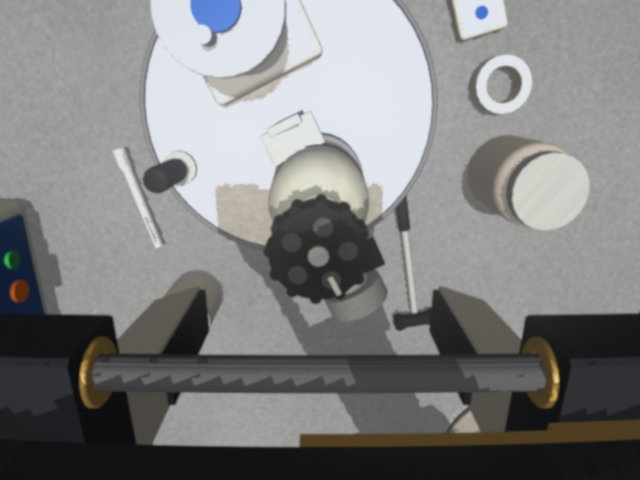

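The hub is at (318,256), the dash at (335,287) and the gauge body at about (357,297), so a small turn remains.

```bash
python3 - <<'E'
from h import *
m=robot.camera_model('wrist')
h=plane(m,(318,256),.30); d=plane(m,(335,287),.301); v=d-h; a=np.arctan2(v[1],v[0])
u=plane(m,(357,297),.24)-h
print(h,np.linalg.norm(v),a,'gauge',u,np.arctan2(u[1],u[0]))
g=plane(m,(167,173),.11)[:2]-[.585,.1255]; print(np.linalg.norm(g),np.arctan2(g[1],g[0])-np.pi/2)
E
```

```text
[0.51071616 0.12015927 0.3       ] 0.02094452888583121 -3.024422316191011 gauge [-0.06095851 -0.00690706 -0.06      ] -3.028766325036837
0.12829420882889664 0.05334034601914173
```

Call:
arm_command:
  moves:
    - [[0,0,0.03],[0,0,0],0.0918]
    - [[0,0,0.06],[0,0,0],0.0918]
    - [[0,0,0.091],[0,0,0],0.0918]
    - [[0,0,0.091],[0,0,0],0.08]
    - [[0,0,0.091],[0,0,0],0.05]

```text
time: 16.45
tool_pos: [0.5113, 0.1179, 0.274]
tool_rot: [3.141, 0.0, -0.382]
contact_force: [0.3, 0.7, -0.1]
opening: 0.0801
grip_force: 0.0
```

Call:
arm_command:
  moves:
    - [[0,0,0],[0,0,0],0.05]
    - [[0,0,0],[0,0,0],0.05]
    - [[0,0,0],[0,0,0],0.05]
    - [[0,0,0],[0,0,0],0.05]
    - [[0,0,0],[0,0,0],0.05]
  squeeze: 35

```text
time: 16.95
tool_pos: [0.5119, 0.118, 0.2751]
tool_rot: [-3.14, -0.003, -0.38]
contact_force: [0.1, 0.6, 5.5]
opening: 0.0594
grip_force: 35.0
```

Call:
arm_command:
  moves:
    - [[0,0,0],[0,0,0.02],0.05]
    - [[0,0,0],[0,0,0.04],0.05]
    - [[0,0,0],[0,0,0.06],0.05]
    - [[0,0,0],[0,0,0.08],0.05]
    - [[0,0,0],[0,0,0.1],0.05]

```text
time: 17.45
tool_pos: [0.5114, 0.1187, 0.275]
tool_rot: [-3.14, -0.001, -0.478]
contact_force: [-0.4, 1.9, 5.6]
opening: 0.059
grip_force: 35.0
```

```bash
python3 -c "
from h import *
o=robot.observe()
for k in ('time','tool_pos','tool_rot','torque','contact_force'):print(k,o[k])"
```

```text
time 17.45
tool_pos [0.51138273 0.11866441 0.27503711]
tool_rot [-3.13982041e+00 -1.41656066e-03 -4.77592488e-01]
torque [0.40198023 0.27521618 1.6322273 ]
contact_force [-0.36404856  1.89488667  5.64123115]
```

The torque is 1.6 N m, so the stop is reached. I unload in small steps to find the zero reference.

Call:
arm_command:
  moves:
    - [[0,0,0],[0,0,0],0.05]
    - [[0,0,0],[0,0,-0.01],0.05]
    - [[0,0,0],[0,0,-0.02],0.05]
    - [[0,0,0],[0,0,-0.02],0.05]
    - [[0,0,0],[0,0,-0.02],0.05]

```text
time: 17.95
tool_pos: [0.5114, 0.1186, 0.275]
tool_rot: [-3.14, -0.001, -0.458]
contact_force: [-1.0, 1.9, 6.6]
opening: 0.0591
grip_force: 35.0
```

```bash
python3 -c "
from h import *
o=robot.observe()
for k in ('tool_rot','torque'):print(k,o[k])"
```

```text
tool_rot [-3.13969435e+00 -1.36258418e-03 -4.58357897e-01]
torque [0.38191127 0.41767888 0.79781746]
```

Call:
arm_command:
  moves:
    - [[0,0,0],[0,0,0],0.05]
    - [[0,0,0],[0,0,-0.01],0.05]
    - [[0,0,0],[0,0,-0.02],0.05]
    - [[0,0,0],[0,0,-0.02],0.05]
    - [[0,0,0],[0,0,-0.02],0.05]

```text
time: 18.45
tool_pos: [0.5114, 0.1183, 0.275]
tool_rot: [-3.14, -0.001, -0.44]
contact_force: [-1.6, 2.5, 5.8]
opening: 0.0593
grip_force: 35.0
```

```bash
python3 -c "
from h import *
o=robot.observe()
for k in ('tool_rot','torque'):print(k,o[k])"
```

```text
tool_rot [-3.13981663e+00 -1.36945343e-03 -4.39823790e-01]
torque [0.30618904 0.40768716 0.14170731]
```

The zero-torque reference is at yaw -0.436. Opening stroke 1 is six calls of 0.7 rad.

Call:
arm_command:
  moves:
    - [[0,0,0],[0,0,-0.14],0.05]
    - [[0,0,0],[0,0,-0.28],0.05]
    - [[0,0,0],[0,0,-0.42],0.05]
    - [[0,0,0],[0,0,-0.56],0.05]
    - [[0,0,0],[0,0,-0.7],0.05]

```text
time: 18.95
tool_pos: [0.5115, 0.1183, 0.275]
tool_rot: [-3.141, -0.002, 0.265]
contact_force: [-1.4, 1.7, 7.4]
opening: 0.0594
grip_force: 35.0
```

```bash
python3 -c "
from h import *
o=robot.observe()
for k in ('tool_rot','torque','contact_force','qpos'):print(k,o[k])"
```

```text
tool_rot [-3.14100544e+00 -2.39652094e-03  2.65134595e-01]
torque [ 0.30660537  0.36893817 -0.22965736]
contact_force [-1.37520585  1.72340837  7.36945415]
qpos [8.06564411e-02 3.07262673e-01 1.43963027e+00 1.03323862e-03
 1.39245166e+00 1.38613532e+00]
```

Call:
arm_command:
  moves:
    - [[0,0,0],[0,0,-0.14],0.05]
    - [[0,0,0],[0,0,-0.28],0.05]
    - [[0,0,0],[0,0,-0.42],0.05]
    - [[0,0,0],[0,0,-0.56],0.05]
    - [[0,0,0],[0,0,-0.7],0.05]

```text
time: 19.45
tool_pos: [0.5113, 0.1186, 0.275]
tool_rot: [3.141, -0.002, 0.965]
contact_force: [-2.2, 1.9, 7.4]
opening: 0.0594
grip_force: 35.0
```

```bash
python3 -c "
from h import *
o=robot.observe()
for k in ('tool_rot','torque','contact_force','qpos'):print(k,o[k])"
```

```text
tool_rot [ 3.14116887e+00 -2.36049111e-03  9.65318896e-01]
torque [ 0.43858271  0.55867429 -0.2191854 ]
contact_force [-2.15163376  1.93683331  7.36375663]
qpos [0.08091704 0.30719884 1.43973898 0.00158234 1.39283127 0.68611627]
```

Call:
arm_command:
  moves:
    - [[0,0,0],[0,0,-0.14],0.05]
    - [[0,0,0],[0,0,-0.28],0.05]
    - [[0,0,0],[0,0,-0.42],0.05]
    - [[0,0,0],[0,0,-0.56],0.05]
    - [[0,0,0],[0,0,-0.7],0.05]

```text
time: 19.95
tool_pos: [0.5109, 0.1187, 0.275]
tool_rot: [3.141, -0.002, 1.665]
contact_force: [-3.2, 2.8, 7.2]
opening: 0.0594
grip_force: 35.0
```

Call:
arm_command:
  moves:
    - [[0,0,0],[0,0,-0.14],0.05]
    - [[0,0,0],[0,0,-0.28],0.05]
    - [[0,0,0],[0,0,-0.42],0.05]
    - [[0,0,0],[0,0,-0.56],0.05]
    - [[0,0,0],[0,0,-0.7],0.05]

```text
time: 20.45
tool_pos: [0.5105, 0.1185, 0.275]
tool_rot: [3.141, -0.001, 2.365]
contact_force: [-5.7, 1.6, 8.6]
opening: 0.0594
grip_force: 35.0
```

Call:
arm_command:
  moves:
    - [[0,0,0],[0,0,-0.14],0.05]
    - [[0,0,0],[0,0,-0.28],0.05]
    - [[0,0,0],[0,0,-0.42],0.05]
    - [[0,0,0],[0,0,-0.56],0.05]
    - [[0,0,0],[0,0,-0.7],0.05]

```text
time: 20.95
tool_pos: [0.5104, 0.1182, 0.275]
tool_rot: [3.141, -0.0, 3.065]
contact_force: [-5.9, 1.7, 8.7]
opening: 0.0595
grip_force: 35.0
```

Call:
arm_command:
  moves:
    - [[0,0,0],[0,0,-0.14],0.05]
    - [[0,0,0],[0,0,-0.28],0.05]
    - [[0,0,0],[0,0,-0.42],0.05]
    - [[0,0,0],[0,0,-0.56],0.05]
    - [[0,0,0],[0,0,-0.7],0.05]

```text
time: 21.45
tool_pos: [0.5105, 0.1178, 0.275]
tool_rot: [3.142, -0.0, -2.518]
contact_force: [-5.9, -0.9, 8.4]
opening: 0.0597
grip_force: 35.0
```

Call:
arm_command:
  moves:
    - [[0,0,0],[0,0,0],0.05]
    - [[0,0,0],[0,0,0],0.05]
    - [[0,0,0],[0,0,0],0.05]
    - [[0,0,0],[0,0,0],0.05]
    - [[0,0,0],[0,0,0],0.05]

```text
time: 21.95
tool_pos: [0.5105, 0.1178, 0.275]
tool_rot: [-3.142, -0.0, -2.523]
contact_force: [-6.2, 0.9, 7.7]
opening: 0.0591
grip_force: 35.0
```

```bash
python3 -c "
from h import *
o=robot.observe()
for k in ('tool_pos','tool_rot','torque','contact_force','qpos'):print(k,o[k])"
```

```text
tool_pos [0.51046924 0.11782691 0.27500058]
tool_rot [-3.14155413e+00 -2.91544647e-04 -2.52294503e+00]
torque [-0.0359075   0.91841227  0.21309975]
contact_force [-6.18024138  0.87407977  7.73286341]
qpos [ 8.06060776e-02  3.06691187e-01  1.44051851e+00 -1.85353613e-04
  1.39461358e+00 -2.10880537e+00]
```

Stroke 1 gave 4.196 rad, measured from the zero. I release and unwind.

Call:
arm_command:
  moves:
    - [[0,0,0],[0,0,0],0.0918]
    - [[0,0,0],[0,0,0],0.0918]
    - [[0,0,0],[0,0,0],0.0918]
    - [[0,0,0],[0,0,0],0.0918]
    - [[0,0,0],[0,0,0],0.0918]

```text
time: 22.45
tool_pos: [0.5113, 0.1178, 0.2735]
tool_rot: [3.141, -0.0, -2.523]
contact_force: [0.1, 0.0, 0.5]
opening: 0.0909
grip_force: 0.0
```

Call:
arm_command:
  moves:
    - [[0,0,0],[0,0,0.14],0.0918]
    - [[0,0,0],[0,0,0.28],0.0918]
    - [[0,0,0],[0,0,0.42],0.0918]
    - [[0,0,0],[0,0,0.56],0.0918]
    - [[0,0,0],[0,0,0.7],0.0918]

```text
time: 22.95
tool_pos: [0.5113, 0.1178, 0.2736]
tool_rot: [3.142, -0.0, 3.054]
contact_force: [-0.8, -0.1, -1.1]
opening: 0.0917
grip_force: 0.0
```

Call:
arm_command:
  moves:
    - [[0,0,0],[0,0,0.14],0.0918]
    - [[0,0,0],[0,0,0.28],0.0918]
    - [[0,0,0],[0,0,0.42],0.0918]
    - [[0,0,0],[0,0,0.56],0.0918]
    - [[0,0,0],[0,0,0.7],0.0918]

```text
time: 23.45
tool_pos: [0.5113, 0.1178, 0.2736]
tool_rot: [-3.142, -0.0, 2.354]
contact_force: [0.5, -0.7, -1.0]
opening: 0.0918
grip_force: 0.0
```

Call:
arm_command:
  moves:
    - [[0,0,0],[0,0,0.14],0.0918]
    - [[0,0,0],[0,0,0.28],0.0918]
    - [[0,0,0],[0,0,0.42],0.0918]
    - [[0,0,0],[0,0,0.56],0.0918]
    - [[0,0,0],[0,0,0.7],0.0918]

```text
time: 23.95
tool_pos: [0.5112, 0.1178, 0.2736]
tool_rot: [-3.141, -0.0, 1.654]
contact_force: [-0.0, -0.8, 0.4]
opening: 0.0918
grip_force: 0.0
```

Call:
arm_command:
  moves:
    - [[0,0,0],[0,0,0.14],0.0918]
    - [[0,0,0],[0,0,0.28],0.0918]
    - [[0,0,0],[0,0,0.42],0.0918]
    - [[0,0,0],[0,0,0.56],0.0918]
    - [[0,0,0],[0,0,0.7],0.0918]

```text
time: 24.45
tool_pos: [0.5113, 0.1178, 0.2736]
tool_rot: [-3.141, 0.0, 0.954]
contact_force: [0.1, 0.7, 0.6]
opening: 0.0919
grip_force: 0.0
```

Call:
arm_command:
  moves:
    - [[0,0,0],[0,0,0.14],0.0918]
    - [[0,0,0],[0,0,0.28],0.0918]
    - [[0,0,0],[0,0,0.42],0.0918]
    - [[0,0,0],[0,0,0.56],0.0918]
    - [[0,0,0],[0,0,0.7],0.0918]

```text
time: 24.95
tool_pos: [0.5113, 0.1178, 0.2736]
tool_rot: [-3.141, 0.0, 0.254]
contact_force: [-0.4, 0.2, -0.2]
opening: 0.0921
grip_force: 0.0
```

Call:
arm_command:
  moves:
    - [[0,0,0],[0,0,0.14],0.0918]
    - [[0,0,0],[0,0,0.28],0.0918]
    - [[0,0,0],[0,0,0.42],0.0918]
    - [[0,0,0],[0,0,0.56],0.0918]
    - [[0,0,0],[0,0,0.7],0.0918]

```text
time: 25.45
tool_pos: [0.5113, 0.1178, 0.2736]
tool_rot: [-3.142, 0.0, -0.446]
contact_force: [0.9, 0.3, 0.5]
opening: 0.0917
grip_force: 0.0
```

Call:
arm_command:
  moves:
    - [[0,0,0],[0,0,0],0.05]
    - [[0,0,0],[0,0,0],0.05]
    - [[0,0,0],[0,0,0],0.05]
    - [[0,0,0],[0,0,0],0.05]
    - [[0,0,0],[0,0,0],0.05]

```text
time: 25.95
tool_pos: [0.5113, 0.118, 0.2737]
tool_rot: [-3.141, -0.0, -0.439]
contact_force: [0.6, 0.1, -0.6]
opening: 0.0593
grip_force: 35.0
```

Call:
arm_command:
  moves:
    - [[0,0,0],[0,0,0],0.05]
    - [[0,0,0],[0,0,0],0.05]
    - [[0,0,0],[0,0,0],0.05]
    - [[0,0,0],[0,0,0],0.05]
    - [[0,0,0],[0,0,0],0.05]

```text
time: 26.45
tool_pos: [0.5113, 0.118, 0.2737]
tool_rot: [-3.141, -0.0, -0.44]
contact_force: [0.4, 1.1, 0.3]
opening: 0.0594
grip_force: 35.0
```

```bash
python3 -c "
from h import *
o=robot.observe()
for k in ('time','tool_rot','torque','grip_force'):print(k,o[k])"
```

```text
time 26.45
tool_rot [-3.14129774e+00 -7.90101061e-05 -4.40022576e-01]
torque [0.14953453 0.06948189 0.12740616]
grip_force 35.000043511390686
```

Call:
arm_command:
  moves:
    - [[0,0,0],[0,0,-0.14],0.05]
    - [[0,0,0],[0,0,-0.28],0.05]
    - [[0,0,0],[0,0,-0.42],0.05]
    - [[0,0,0],[0,0,-0.56],0.05]
    - [[0,0,0],[0,0,-0.7],0.05]

```text
time: 26.95
tool_pos: [0.5113, 0.1182, 0.2737]
tool_rot: [-3.141, -0.0, 0.265]
contact_force: [0.9, 1.9, -1.0]
opening: 0.0594
grip_force: 35.0
```

Call:
arm_command:
  moves:
    - [[0,0,0],[0,0,-0.14],0.05]
    - [[0,0,0],[0,0,-0.28],0.05]
    - [[0,0,0],[0,0,-0.42],0.05]
    - [[0,0,0],[0,0,-0.56],0.05]
    - [[0,0,0],[0,0,-0.7],0.05]

```text
time: 27.45
tool_pos: [0.5112, 0.1184, 0.2737]
tool_rot: [-3.141, -0.001, 0.965]
contact_force: [0.0, 3.0, 0.5]
opening: 0.0595
grip_force: 35.0
```

Call:
arm_command:
  moves:
    - [[0,0,0],[0,0,-0.14],0.05]
    - [[0,0,0],[0,0,-0.28],0.05]
    - [[0,0,0],[0,0,-0.42],0.05]
    - [[0,0,0],[0,0,-0.56],0.05]
    - [[0,0,0],[0,0,-0.7],0.05]

```text
time: 27.95
tool_pos: [0.5109, 0.1185, 0.2737]
tool_rot: [-3.141, -0.001, 1.665]
contact_force: [-1.4, 3.1, -0.3]
opening: 0.0592
grip_force: 35.0
```

Call:
arm_command:
  moves:
    - [[0,0,0],[0,0,-0.14],0.05]
    - [[0,0,0],[0,0,-0.28],0.05]
    - [[0,0,0],[0,0,-0.42],0.05]
    - [[0,0,0],[0,0,-0.56],0.05]
    - [[0,0,0],[0,0,-0.7],0.05]

```text
time: 28.45
tool_pos: [0.5106, 0.1184, 0.2737]
tool_rot: [-3.141, -0.002, 2.365]
contact_force: [-2.6, 2.7, 1.1]
opening: 0.0594
grip_force: 35.0
```

Call:
arm_command:
  moves:
    - [[0,0,0],[0,0,-0.14],0.05]
    - [[0,0,0],[0,0,-0.28],0.05]
    - [[0,0,0],[0,0,-0.42],0.05]
    - [[0,0,0],[0,0,-0.56],0.05]
    - [[0,0,0],[0,0,-0.7],0.05]

```text
time: 28.95
tool_pos: [0.5105, 0.1182, 0.2737]
tool_rot: [3.141, -0.002, 3.065]
contact_force: [-2.8, 1.4, 1.6]
opening: 0.0591
grip_force: 35.0
```

Call:
arm_command:
  moves:
    - [[0,0,0],[0,0,-0.14],0.05]
    - [[0,0,0],[0,0,-0.28],0.05]
    - [[0,0,0],[0,0,-0.42],0.05]
    - [[0,0,0],[0,0,-0.56],0.05]
    - [[0,0,0],[0,0,-0.7],0.05]

```text
time: 29.45
tool_pos: [0.5105, 0.1179, 0.2737]
tool_rot: [3.141, -0.001, -2.518]
contact_force: [-1.8, 0.2, 0.3]
opening: 0.0594
grip_force: 35.0
```

Call:
arm_command:
  moves:
    - [[0,0,0],[0,0,0],0.05]
    - [[0,0,0],[0,0,0],0.05]
    - [[0,0,0],[0,0,0],0.05]
    - [[0,0,0],[0,0,0],0.05]
    - [[0,0,0],[0,0,0],0.05]

```text
time: 29.95
tool_pos: [0.5106, 0.1179, 0.2737]
tool_rot: [3.141, -0.001, -2.526]
contact_force: [-5.2, 0.3, 1.6]
opening: 0.0593
grip_force: 35.0
```

```bash
python3 -c "
from h import *
o=robot.observe()
for k in ('time','tool_pos','tool_rot','torque','contact_force'):print(k,o[k])"
```

```text
time 29.95
tool_pos [0.51055777 0.11788952 0.27369222]
tool_rot [ 3.14067009e+00 -1.16367874e-03 -2.52565808e+00]
torque [ 1.13368157e-01  8.87893426e-01 -4.19888325e-04]
contact_force [-5.24666112  0.26651735  1.64232553]
```

Stroke 2 is done, total 8.394. I release, unwind lifted, and check the dash. It should point at about -0.97 rad.

Call:
arm_command:
  moves:
    - [[0,0,0],[0,0,0],0.0918]
    - [[0,0,0],[0,0,0],0.0918]
    - [[0,0,0],[0,0,0],0.0918]
    - [[0,0,0],[0,0,0],0.0918]
    - [[0,0,0],[0,0,0],0.0918]

```text
time: 30.45
tool_pos: [0.5114, 0.1178, 0.2737]
tool_rot: [-3.141, 0.0, -2.524]
contact_force: [-0.3, 0.4, 0.3]
opening: 0.0908
grip_force: 0.0
```

Call:
arm_command:
  moves:
    - [[0,0,-0.018],[0,0,0.14],0.0918]
    - [[0,0,-0.036],[0,0,0.28],0.0918]
    - [[0,0,-0.054],[0,0,0.42],0.0918]
    - [[0,0,-0.072],[0,0,0.56],0.0918]
    - [[0,0,-0.09],[0,0,0.7],0.0918]

```text
time: 30.95
tool_pos: [0.5112, 0.1178, 0.3645]
tool_rot: [3.142, 0.0, 3.054]
contact_force: [0.5, -0.1, 0.3]
opening: 0.0918
grip_force: 0.0
```

Call:
arm_command:
  moves:
    - [[0,0,0],[0,0,0.14],0.0918]
    - [[0,0,0],[0,0,0.28],0.0918]
    - [[0,0,0],[0,0,0.42],0.0918]
    - [[0,0,0],[0,0,0.56],0.0918]
    - [[0,0,0],[0,0,0.7],0.0918]

```text
time: 31.45
tool_pos: [0.5113, 0.1178, 0.3637]
tool_rot: [3.141, 0.0, 2.354]
contact_force: [-1.0, -0.6, 0.5]
opening: 0.092
grip_force: 0.0
```

Call:
arm_command:
  moves:
    - [[0,0,0],[0,0,0.14],0.0918]
    - [[0,0,0],[0,0,0.28],0.0918]
    - [[0,0,0],[0,0,0.42],0.0918]
    - [[0,0,0],[0,0,0.56],0.0918]
    - [[0,0,0],[0,0,0.7],0.0918]

```text
time: 31.95
tool_pos: [0.5113, 0.1178, 0.3637]
tool_rot: [3.141, 0.0, 1.654]
contact_force: [-0.2, -0.2, -0.9]
opening: 0.0917
grip_force: 0.0
```

Call:
arm_command:
  moves:
    - [[0,0,0],[0,0,0.14],0.0918]
    - [[0,0,0],[0,0,0.28],0.0918]
    - [[0,0,0],[0,0,0.42],0.0918]
    - [[0,0,0],[0,0,0.56],0.0918]
    - [[0,0,0],[0,0,0.7],0.0918]

```text
time: 32.45
tool_pos: [0.5113, 0.1178, 0.3637]
tool_rot: [3.141, -0.0, 0.954]
contact_force: [0.5, 0.1, -0.1]
opening: 0.0919
grip_force: 0.0
```

Call:
arm_command:
  moves:
    - [[0,0,0],[0,0,0.14],0.0918]
    - [[0,0,0],[0,0,0.28],0.0918]
    - [[0,0,0],[0,0,0.42],0.0918]
    - [[0,0,0],[0,0,0.56],0.0918]
    - [[0,0,0],[0,0,0.7],0.0918]

```text
time: 32.95
tool_pos: [0.5113, 0.1178, 0.3637]
tool_rot: [3.142, -0.0, 0.254]
contact_force: [-0.0, 0.2, 0.6]
opening: 0.0913
grip_force: 0.0
```

Call:
arm_command:
  moves:
    - [[0,0,0],[0,0,0.14],0.0918]
    - [[0,0,0],[0,0,0.28],0.0918]
    - [[0,0,0],[0,0,0.42],0.0918]
    - [[0,0,0],[0,0,0.56],0.0918]
    - [[0,0,0],[0,0,0.7],0.0918]

```text
time: 33.45
tool_pos: [0.5113, 0.1178, 0.3637]
tool_rot: [-3.141, -0.0, -0.446]
contact_force: [-0.2, -0.9, 0.2]
opening: 0.0918
grip_force: 0.0
```

```bash
python3 -c "
from h import *
o=robot.observe()
for k in ('time','tool_pos','tool_rot'):print(k,o[k])
m=robot.camera_model('wrist'); im=robot.read_camera('wrist'); cv2.imwrite('pics/w5.png',im[:,:,::-1])
h=plane(m,(318,256),.3)
for a in (-1.17,-.97,-.77): print(a,proj(m,h+.021*np.array([np.cos(a),np.sin(a),0])))"
```

```text
time 33.45
tool_pos [0.51131239 0.11781897 0.3637135 ]
tool_rot [-3.14149949e+00 -1.77866557e-04 -4.46200732e-01]
-1.17 [[343.86578327 228.61260401]]
-0.97 [[337.59930586 224.23938571]]
-0.77 [[330.49492733 221.14151552]]
```

View pics/w5.png

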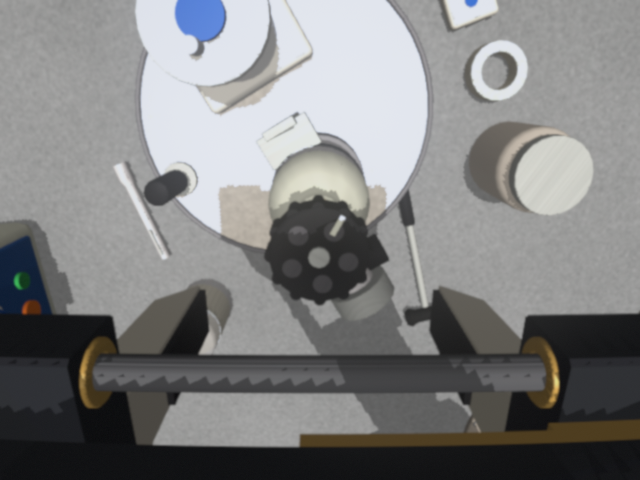

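The dash is at about (338,226), where (338,224) was predicted, so nothing slipped and the platform is unchanged. I regrip for the last stroke.

Call:
arm_command:
  moves:
    - [[0,0,0.03],[0,0,0],0.0918]
    - [[0,0,0.06],[0,0,0],0.0918]
    - [[0,0,0.09],[0,0,0],0.0918]
    - [[0,0,0.09],[0,0,0],0.08]
    - [[0,0,0.09],[0,0,0],0.05]

```text
time: 34.0
tool_pos: [0.5115, 0.1178, 0.2744]
tool_rot: [-3.141, -0.0, -0.439]
contact_force: [0.9, -0.2, 0.0]
opening: 0.0802
grip_force: 0.0
```

Call:
arm_command:
  moves:
    - [[0,0,0],[0,0,0],0.05]
    - [[0,0,0],[0,0,0],0.05]
    - [[0,0,0],[0,0,0],0.05]
    - [[0,0,0],[0,0,0],0.05]
    - [[0,0,0],[0,0,0],0.05]

```text
time: 34.5
tool_pos: [0.5118, 0.1177, 0.2751]
tool_rot: [-3.14, -0.002, -0.44]
contact_force: [-0.6, -0.8, 6.2]
opening: 0.0595
grip_force: 35.0
```

```bash
python3 -c "
from h import *
o=robot.observe()
for k in ('time','tool_rot','torque','grip_force'):print(k,o[k])"
```

```text
time 34.5
tool_rot [-3.14046766e+00 -2.38844234e-03 -4.40130723e-01]
torque [-0.08603484  0.30250368 -0.02151386]
grip_force 35.001073479652405
```

Call:
arm_command:
  moves:
    - [[0,0,0],[0,0,-0.14],0.05]
    - [[0,0,0],[0,0,-0.28],0.05]
    - [[0,0,0],[0,0,-0.42],0.05]
    - [[0,0,0],[0,0,-0.56],0.05]
    - [[0,0,0],[0,0,-0.7],0.05]

```text
time: 35.0
tool_pos: [0.5118, 0.1184, 0.2751]
tool_rot: [-3.141, -0.003, 0.265]
contact_force: [-0.1, 2.1, 6.5]
opening: 0.0593
grip_force: 35.0
```

Call:
arm_command:
  moves:
    - [[0,0,0],[0,0,-0.14],0.05]
    - [[0,0,0],[0,0,-0.28],0.05]
    - [[0,0,0],[0,0,-0.42],0.05]
    - [[0,0,0],[0,0,-0.56],0.05]
    - [[0,0,0],[0,0,-0.7],0.05]

```text
time: 35.5
tool_pos: [0.5115, 0.1188, 0.2751]
tool_rot: [3.141, -0.003, 0.966]
contact_force: [-2.2, 3.5, 6.0]
opening: 0.0593
grip_force: 35.0
```

Call:
arm_command:
  moves:
    - [[0,0,0],[0,0,-0.14],0.05]
    - [[0,0,0],[0,0,-0.28],0.05]
    - [[0,0,0],[0,0,-0.42],0.05]
    - [[0,0,0],[0,0,-0.56],0.05]
    - [[0,0,0],[0,0,-0.7],0.05]

```text
time: 36.0
tool_pos: [0.5109, 0.119, 0.2751]
tool_rot: [3.141, -0.002, 1.666]
contact_force: [-4.0, 3.4, 7.9]
opening: 0.0591
grip_force: 35.0
```

Call:
arm_command:
  moves:
    - [[0,0,0],[0,0,-0.14],0.05]
    - [[0,0,0],[0,0,-0.28],0.05]
    - [[0,0,0],[0,0,-0.42],0.05]
    - [[0,0,0],[0,0,-0.56],0.05]
    - [[0,0,0],[0,0,-0.7],0.05]

```text
time: 36.5
tool_pos: [0.5104, 0.1187, 0.2751]
tool_rot: [3.141, -0.001, 2.366]
contact_force: [-6.4, 2.7, 8.8]
opening: 0.0594
grip_force: 35.0
```

Call:
arm_command:
  moves:
    - [[0,0,0],[0,0,-0.14],0.05]
    - [[0,0,0],[0,0,-0.28],0.05]
    - [[0,0,0],[0,0,-0.42],0.05]
    - [[0,0,0],[0,0,-0.56],0.05]
    - [[0,0,0],[0,0,-0.7],0.05]

```text
time: 37.0
tool_pos: [0.5101, 0.1182, 0.275]
tool_rot: [3.141, -0.001, 3.066]
contact_force: [-7.4, 1.2, 9.3]
opening: 0.0594
grip_force: 35.0
```

Call:
arm_command:
  moves:
    - [[0,0,0],[0,0,-0.14],0.05]
    - [[0,0,0],[0,0,-0.28],0.05]
    - [[0,0,0],[0,0,-0.42],0.05]
    - [[0,0,0],[0,0,-0.56],0.05]
    - [[0,0,0],[0,0,-0.67],0.05]

```text
time: 37.5
tool_pos: [0.5102, 0.1176, 0.275]
tool_rot: [3.141, -0.001, -2.548]
contact_force: [-6.9, -3.0, 7.9]
opening: 0.0595
grip_force: 35.0
```

Call:
arm_command:
  moves:
    - [[0,0,0],[0,0,0],0.05]
    - [[0,0,0],[0,0,0],0.05]
    - [[0,0,0],[0,0,0],0.05]
    - [[0,0,0],[0,0,0],0.05]
    - [[0,0,0],[0,0,0],0.05]

```text
time: 38.0
tool_pos: [0.5102, 0.1177, 0.2751]
tool_rot: [3.142, -0.001, -2.553]
contact_force: [-6.7, -0.7, 8.9]
opening: 0.0591
grip_force: 35.0
```

```bash
python3 -c "
from h import *
o=robot.observe()
for k in ('time','tool_pos','tool_rot','torque','contact_force','grip_force'):print(k,o[k])
im=robot.read_camera('scene'); sd=robot.read_camera('side')
V=np.hstack([cv2.resize(im[180:400,230:450],(400,400)),cv2.resize(sd[150:370,190:410],(400,400))]);cv2.imwrite('pics/z3.png',V[:,:,::-1])"
```

```text
time 38.0
tool_pos [0.51021233 0.11769321 0.27505788]
tool_rot [ 3.14150709e+00 -8.46103045e-04 -2.55275224e+00]
torque [-0.2186093   1.15473836  0.18674477]
contact_force [-6.71527336 -0.72941516  8.94468839]
grip_force 35.001516938209534
```

View pics/z3.png

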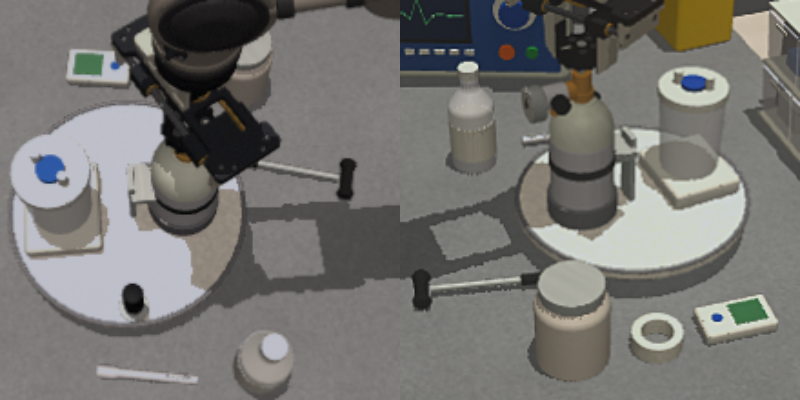

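The turns total 12.565 rad. The grip is still at (133,298) in the left crop, as when it was released in the detent, and the bystanders are unmoved. I hand in.

```bash
python3 -c "
from cell import robot
print(robot.hand_in())"
```

```text
the job is handed in; nothing more can be done
None
```

I handed the job in at about 38 s, with no verdict returned: the stand is home in its detent with the gauge at the front, and the valve was shut to the stop, then opened 12.565 rad by wrist readings (two turns is 12.566) with the handwheel still gripped.

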